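# Flip the refill flag of the empty screw tray

### The arm

A 6-joint arm with a two-finger parallel gripper is mounted at the origin on the work surface. World frame = base frame: x ahead of the robot, y to its left, z up, the work surface at z = 0. Lengths are in m, angles in rad, forces in N, time in s.
With the tool pointing down it reaches from about 0.3 to 0.75 m from the base axis. Payload 8.5 kg.
Tool frame: the origin (TCP) lies at the very end of the fingers, on their centre line; the grasp point (between the pads) lies 19 mm behind it (manip.grasp_offset is the distance from the TCP to the grasp point, in m); z points along the fingers, y is the line along which they close (so a half turn about z gives the same grasp; the last joint's range is limited). The gripper opens to 88 mm and grips with 3 to 60 N. Pads are 18 mm wide; open, the fingers measure 123 mm over their backs; the gripper's body (75 mm by 187 mm) begins 45 mm behind the grasp point.
Start: joints at [0.976, 0.381, 1.297, -0, 1.464, -0.215], TCP at [0.204, 0.511, 0.239] pointing down, gripper open.
Joint ranges: [-3.11, 3.11], [-0.89, 2.33], [0.22, 2.48], [-1.42, 4.56], [0.17, 2.85], [-2.88, 2.88]. Speed limits (rad/s): [2.39, 2.39, 3.14, 3.14, 3.14, 3.14].

### API

Orientations are given as a unit quaternion [x, y, z, w].
In Python, from bench import manip, vision, finder gives the robot as it stands.
- The arm moves only by the shell command python3 -m jog 'ROWS' [FORCE]. ROWS is a JSON object of lists of equal length, an entry for each row: "turn": the turn, a rotation vector about the tool's x, y, z in degrees, a list of three; "slide": the shift along the tool's x, y, z in cm, a list of three; "fingers": the opening in per cent of the stroke, from 0 (shut) to 100 (fully open). A call has 1 to 10 rows; each row shifts and turns the commanded pose from where the row before left it, along the tool's axes as they then stand; what a row does not reach is not made up. A row lasts 1/12 s, in which the tool goes at most 41.7 mm and 7.16 degrees, less where a joint would pass 70% of its speed; a pose out of reach is approached as far as the arm can. A call with a gripper value outside its range is refused whole. The fingers move at their own pace and stop on an object; FORCE is the grip in N (left out, the last holds). Time passes only in rows, so rows that do not move let the fingers close. It gives the time, the measured TCP pose, the force, the opening and the grip force at its end, in the units of the state.
- manip.sense(): the state, without advancing time (a new reading comes with each control period).
- vision.capture(name): name is "scene" or "top" or "wrist"; returns the picture (384x512x3 uint8, red, green, blue); there is no depth.
- vision.calibration(name): a dict with "fx", "fy", "cx", "cy" (pixels), "k1" (the pictures are not rectified: a ray, as slopes to the right and down, at radius r is drawn at 1 + k1 r^2 times it, then the intrinsics apply), "rvec" (rotation vector, rad) and "tvec" (3), from world to camera coordinates, as OpenCV has them; the wrist camera has in their place "hand_eye" (4x4, takes a point from camera to tool coordinates, whose origin is the TCP and whose axes are the flange's). Camera axes: x right, y down, z forward; pixel columns grow to the right and rows downward; lengths in m; the calibration is good to about 2 mm. A picture is of the moment at which its call begins: read the wrist's pose just before it. calibration takes no time and is no camera call.
- manip.hand_in(): hands the job in; it is judged then, once.
Trained networks look in the newest picture that a camera, given by its name, has taken for a name from the list of things; names that differ only in an ending like _2 or _b are one class to them, and where a whole thing is asked for, a point or a joint stands for the part that bears it (a point fixed in the world has none). Each returns a list of dicts, best first, with "confidence" (0 to 1); they miss things now and then, are a little off and sometimes report something else, mostly with a low value. They report only what shows in the picture. A call takes as long as a camera call.
- finder.spot_in(camera, label): "point" ([x, y, z] in m, in the coordinates of the camera as it stood for that picture, good to about 4 mm: the middle of the surface that is visible of it).
- finder.landmark_of(camera, label): "point" ([x, y, z] in m, in the coordinates of the camera as it stood for that picture, good to about 4 mm: a listed point, or the origin of a listed thing).
The state is a dict: "clock": time; "q": joint angles; "joint_vel": joint speeds; "joint_torque": joint torques, N m; "position": TCP position; "tcp_rot": TCP orientation; "force": force on the tool from outside, world axes, zero at the start; "torque": the same for the moment, N m; "grip_width": opening from 0.0 (shut) to 1.0 (fully open); "gripper_force": force on a finger pad.
Only numpy, scipy, OpenCV 4.12 (cv2) and the standard library are available. Lean on these libraries where they do the work, as an engineer would, in place of code of your own. Each camera call takes 0.05 s, during which the arm holds its last target. There are 200 camera calls.

### The job

One of the two blue parts trays has run out of screws, but its flag still shows green: push that flag over its hinge with the fingertips, all the way until it lies flat on the other side with its red face up. Be gentle: do not pinch the flag, and do not lift or shove the stands. Leave the stocked tray's flag showing green and everything else where it stands.

Things in the scene. Friction and masses are not known exactly. Their poses are not given: they have to be found in the camera images.
- empty_stand: Free-standing flag stand (about 1.4 kg, not fixed down) with a blue tray that is EMPTY (bare blue floor). Base plate 200 (x) x 150 (y) x 14 mm, origin at the centre of its underside; x points away from the robot (within 20 degrees). The tray (92 x 130 mm, rim 54 mm above the table) is on the far (+x) half, the flag on the near (-x) half.
- empty_flag (a joint): The flag to turn: a paddle 60 mm wide (along the hinge), 4 mm thick, reaching 86 mm from the hinge axis. 0 = level to the left (stand's +y), green up; 1.57 = upright; 3.14 = level to the right (-y), red up. Stops at 0 and 3.14. Stiff hinge (0.03 N m): about 0.5 N at the free edge moves it and it stays where left.
- empty_flag_hinge (a point): Middle of that flag's hinge axis (along the stand's x; at stand x = -50 mm), 100 mm above the table; axes as the stand's. Aluminium uprights 16 mm wide (y) at 37 mm either side reach 112 mm above the table; a level rest plate under the axis reaches 18 mm out. Farther out the flag has free space beneath, down to the base plate.
- empty_flag_edge (a point): Middle of that flag's free edge, 86 mm from the hinge axis, half-way through its thickness; moves with the flag
- stocked_stand: Free-standing flag stand (about 1.4 kg, not fixed down) with a blue tray full of STEEL SCREWS. Base plate 200 (x) x 150 (y) x 14 mm, origin at the centre of its underside; x points away from the robot (within 20 degrees). The tray (92 x 130 mm, rim 54 mm above the table) is on the far (+x) half, the flag on the near (-x) half.
- stocked_flag (a joint): The flag to leave alone: a paddle 60 mm wide (along the hinge), 4 mm thick, reaching 86 mm from the hinge axis. 0 = level to the left (stand's +y), green up; 1.57 = upright; 3.14 = level to the right (-y), red up. Stops at 0 and 3.14. Stiff hinge (0.03 N m): about 0.5 N at the free edge moves it and it stays where left.
- stocked_flag_hinge (a point): Middle of that flag's hinge axis (along the stand's x; at stand x = -50 mm), 100 mm above the table; axes as the stand's. Aluminium uprights 16 mm wide (y) at 37 mm either side reach 112 mm above the table; a level rest plate under the axis reaches 18 mm out. Farther out the flag has free space beneath, down to the base plate.
- stocked_flag_edge (a point): Middle of that flag's free edge, 86 mm from the hinge axis, half-way through its thickness; moves with the flag
- bottle_big: Bystander: red bottle with a white cap, 42 mm across, 105 mm tall; origin at the centre of its underside
- bottle_small: Bystander: red bottle with a blue cap, 28 mm across, 65 mm tall; origin at the centre of its underside
- screwdriver: Bystander: screwdriver lying flat
- bearing: Bystander: aluminium bearing block, 48 x 40 x 24 mm; origin at the centre of its underside
- pulley: Bystander: steel ring, 48 mm across, 18 mm tall; origin at the centre of its underside
- connector: Bystander: yellow connector housing, about 70 x 45 x 30 mm; origin at the centre of its underside

How it is judged:
On the way:
1. the empty tray's flag is pushed up past upright (value of joint empty_flag above 1.7 rad).
At the end, for the whole second after the job is handed in: The empty tray's flag lies on the other side (the right), red up, within 8 degrees of flat (joint above 3.0 rad) and at rest; the stocked tray's flag is still green up (below 0.35 rad); both stands are upright and within 25 mm of where they began, and the six bystanders within 30 mm (value of joint empty_flag above 3 rad and velocity of joint empty_flag between -0.1 and 0.1 rad/s and value of joint stocked_flag below 0.35 rad and distance of each of empty_stand, stocked_stand from where it was at the start of the episode below 0.025 m and angle between each of empty_stand, stocked_stand's own z axis and vertical below 0.05 rad and distance of each of bottle_big, bottle_small, screwdriver, bearing, pulley, connector from where it was at the start of the episode below 0.03 m); the robot touches nothing.
It fails at once if a stand is lifted, tipped or shoved more than 25 mm (distance of any of empty_stand, stocked_stand from where it was at the start of the episode above 0.025 m or height (world z) of any of empty_stand, stocked_stand above 0.008 m or angle between any of empty_stand, stocked_stand's own z axis and vertical above 0.12 rad).
It fails at once if the stocked tray's flag is raised (beyond 0.5 rad) (value of joint stocked_flag above 0.5 rad).
It fails at once if a flag or stand is pinched or forced (more than 30 N from the fingers) (contact force between the fingers and empty_stand above 30 N or contact force between the fingers and stocked_stand above 30 N).
It fails at once if a bystander is moved more than 30 mm (distance of any of bottle_big, bottle_small, screwdriver, bearing, pulley, connector from where it was at the start of the episode above 0.03 m).
It also fails if it takes over 38 s, if anything falls off the work surface, if the arm or the gripper's body presses on something with over 40 N, if the wrist force passes 120 N, or if a joint passes its speed limit or range.

## Working session

There is one attempt and no reset: what is moved stays moved. The work goes in short steps, Python scripts to look and compute and a shell command to move; the robot and the scene stay as the last step left them, time stands still between calls to the robot, and variables do not carry over. Pictures are saved under pics/ and viewed, at most 10 in all, crops included, and the job is handed in when it is done.

```bash
mkdir -p pics; cat > h.py <<'E'
import numpy as np, cv2
from bench import manip, vision, finder
from scipy.spatial.transform import Rotation as R
def save(cam,name):
    im=vision.capture(cam); cv2.imwrite(f'pics/{name}.png',im[:,:,::-1]); return im
def toworld(cam,p,s=None):
    c=vision.calibration(cam); p=np.array(p)
    if 'hand_eye' in c:
        q=np.array(c['hand_eye'])@np.r_[p,1]; return R.from_quat(s['tcp_rot']).apply(q[:3])+s['position']
    return cv2.Rodrigues(np.array(c['rvec'],float))[0].T@(p-np.array(c['tvec']).ravel())
E
python3 - <<'E'
from h import *
a=save('top','top1');b=save('scene','scene1')
cv2.imwrite('pics/both.png',cv2.resize(np.hstack([a,b]),(800,300))[:,:,::-1])
for cam in('top','scene'):
  for l in ['empty_stand','empty_flag_hinge','empty_flag_edge','stocked_stand','stocked_flag_hinge','stocked_flag_edge','bottle_big','bottle_small']:
    if cam=='scene' and 'bottle' in l: continue
    print(cam,l,[(np.round(toworld(cam,d['point']),3).tolist(),round(d['confidence'],2)) for d in finder.landmark_of(cam,l)[:3]])
s=manip.sense();print(s['clock'],s['position'],R.from_quat(s['tcp_rot']).as_matrix().round(2).tolist(),s['grip_width'])
E
```

```text
top empty_stand [([0.588, 0.207, -0.004], 0.93), ([0.757, 0.002, 0.002], 0.46), ([0.552, -0.2, 0.096], 0.3)]
top empty_flag_hinge [([0.54, 0.221, 0.1], 0.82)]
top empty_flag_edge [([0.571, 0.299, 0.107], 0.79), ([0.631, -0.496, -0.002], 0.36)]
top stocked_stand [([0.397, 0.515, -0.004], 0.38), ([0.758, -0.0, 0.001], 0.33)]
top stocked_flag_hinge [([0.553, -0.2, 0.098], 0.96)]
top stocked_flag_edge [([0.578, -0.114, 0.101], 0.84)]
top bottle_big [([0.76, 0.0, 0.0], 0.62)]
top bottle_small [([0.396, 0.516, -0.004], 0.46)]
scene empty_stand [([0.587, 0.205, -0.002], 0.55)]
scene empty_flag_hinge [([0.54, 0.215, 0.102], 0.62)]
scene empty_flag_edge [([0.568, 0.3, 0.109], 0.8), ([0.588, 0.205, 0.001], 0.3), ([0.56, 0.499, -0.004], 0.24)]
scene stocked_stand [([0.607, -0.214, 0.001], 0.72), ([0.757, -0.002, -0.0], 0.22)]
scene stocked_flag_hinge [([0.552, -0.202, 0.101], 0.78)]
scene stocked_flag_edge [([0.58, -0.119, 0.105], 0.97)]
0.8 [0.20388223 0.51081012 0.23876686] [[-0.93, 0.37, 0.0], [0.37, 0.93, 0.0], [0.0, 0.0, -1.0]] 1.003197482439364
```

View pics/top1.png

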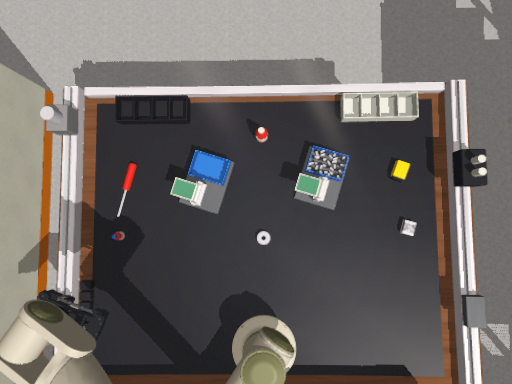

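View pics/scene1.png

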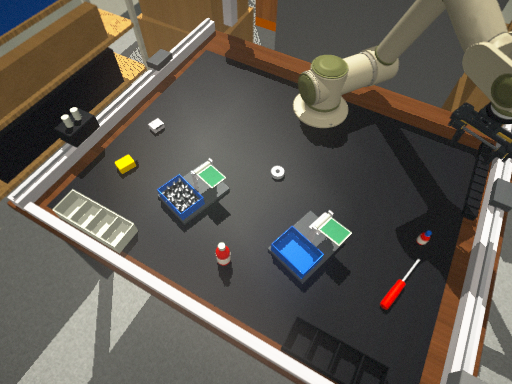

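The empty tray is the left stand (hinge about (0.540, 0.218, 0.100), yaw about -20°); both flags show green. I'll tilt the closed fingers about 40°, put them under the left edge and sweep it over.

```bash
cat >> h.py <<'E'
H=np.array([.540,.218,.100]); yaw=np.deg2rad(-20)
def rep():
    s=manip.sense(); S=R.from_euler('z',yaw); M=S.inv()*R.from_quat(s['tcp_rot'])
    p=S.inv().apply(np.array(s['position'])-H)*1000
    print('t',round(s['clock'],2),'rel stand mm',p.round(1),'tool y',M.as_matrix()[:,1].round(2),'z',M.as_matrix()[:,2].round(2),'F',np.round(s['force'],1),'q',np.round(s['q'],2),'w',round(s['grip_width'],2)); return s
E
python3 -m jog '{"slide":[[-3.5,-0.3,0],[-3.5,-0.3,0],[-3.5,-0.3,0],[-3.5,-0.3,0],[-3.5,-0.3,0],[-3.5,-0.3,0],[-3.5,-0.3,0],[-3.5,-0.3,0],[-3.5,-0.3,0],[-3.5,-0.3,0]],"turn":[[0,0,0],[0,0,0],[0,0,0],[0,0,0],[0,0,0],[0,0,0],[0,0,0],[0,0,0],[0,0,0],[0,0,0]],"fingers":[0,0,0,0,0,0,0,0,0,0]}' 10
python3 -m jog '{"slide":[[0,0,0],[0,0,0],[0,0,0],[0,0,0],[0,0,0],[0,0,0],[0,0,0],[0,0,0],[0,0,0],[0,0,0]],"turn":[[0,0,7],[0,0,7],[0,0,7],[0,0,7],[0,0,7],[0,0,7],[0,0,7],[0,0,7],[0,0,7],[0,0,7]],"fingers":[0,0,0,0,0,0,0,0,0,0]}'
python3 -c "from h import *;rep()"
```

```text
clock: 1.63
position: [0.5193, 0.3521, 0.2388]
tcp_rot: [0.189, 0.982, 0.0, -0.0]
force: [-0.2, 1.0, -0.3]
grip_width: 0.268
gripper_force: 0.0
clock: 2.47
position: [0.5178, 0.3532, 0.2387]
tcp_rot: [0.72, 0.694, -0.0, -0.0]
force: [0.1, 0.1, 0.6]
grip_width: 0.009
gripper_force: 0.0
t 2.47 rel stand mm [-67.1 119.4 138.7] tool y [ 0.95  0.31 -0.  ] z [-0. -0. -1.] F [0.1 0.1 0.6] q [ 0.41  0.52  1.07 -0.    1.56  0.45] w 0.01
```

```bash
python3 -m jog '{"slide":[[0,0.5,0],[0,0.5,0],[0,0.7,0],[0,0,0],[0,0,0],[0,0,0],[0,0,0],[0,0,0],[0,0,0]],"turn":[[0,0,6],[0,0,6],[0,0,6],[0,-6.5,0],[0,-6.5,0],[0,-6.5,0],[0,-6.5,0],[0,-6.5,0],[0,-6.5,0]],"fingers":[0,0,0,0,0,0,0,0,0]}'
python3 - <<'E'
from h import *
s=rep(); im=save('wrist','w1')
for l in ['empty_flag_hinge','empty_flag_edge']:
    print(l,[(np.round(toworld('wrist',d['point'],s),3).tolist(),round(d['confidence'],2)) for d in finder.landmark_of('wrist',l)[:2]])
E
```

```text
clock: 3.22
position: [0.5345, 0.3511, 0.2392]
tcp_rot: [0.771, 0.542, -0.275, 0.193]
force: [0.4, -1.6, -0.3]
grip_width: 0.003
gripper_force: 0.0
t 3.22 rel stand mm [-50.7 123.2 139.2] tool y [1. 0. 0.] z [ 0.   -0.63 -0.77] F [ 0.4 -1.6 -0.3] q [ 0.55  0.84  0.59 -0.51  2.21  0.69] w 0.0
empty_flag_hinge [([0.541, 0.223, 0.098], 0.85)]
empty_flag_edge [([0.569, 0.303, 0.111], 0.55)]
```

View pics/w1.png

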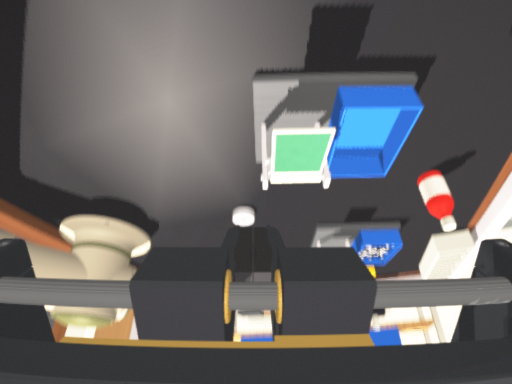

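The wrist view confirms the flag (green, px ~300,152) within 5 mm of the earlier estimate. Going down to its left.

```bash
python3 -m jog '{"slide":[[0,2.5,0],[0,2.5,0],[1.6,0,2.3],[1.6,0,2.3],[1.6,0,2.3],[1.6,0,2.3],[1.6,0,2.3],[1.6,0,2.3],[0,0,0]],"turn":[[0,0,0],[0,0,0],[0,0,0],[0,0,0],[0,0,0],[0,0,0],[0,0,0],[0,0,0],[0,0,0]],"fingers":[0,0,0,0,0,0,0,0,0]}'
python3 -c "from h import *;rep()"
```

```text
clock: 4.12
position: [0.5761, 0.3207, 0.0671]
tcp_rot: [0.771, 0.542, -0.275, 0.19]
force: [-0.8, 0.1, -0.7]
grip_width: 0.002
gripper_force: 0.0
t 4.12 rel stand mm [ -1.2 108.8 -32.9] tool y [ 1.    0.   -0.01] z [-0.   -0.63 -0.78] F [-0.8  0.1 -0.7] q [ 0.49  0.99  0.76 -0.46  1.9   0.8 ] w 0.0
```

```bash
python3 -m jog '{"slide":[[-1,0,0.5],[-1,0,0.5],[-1.1,0,0.5],[-0.9,0,-0.6],[-0.9,0,-0.6],[-0.9,0,-0.6],[-0.9,0,-0.6],[0,0,0]],"turn":[[0,0,0],[0,0,0],[0,0,0],[0,0,0],[0,0,0],[0,0,0],[0,0,0],[0,0,0]],"fingers":[0,0,0,0,0,0,0,0]}'
python3 - <<'E'
from h import *
rep(); b=save('scene','s2'); cv2.imwrite('pics/s2c.png',cv2.resize(b[150:310,220:420],(800,640))[:600,:,::-1])
E
```

```text
clock: 4.78
position: [0.5625, 0.2787, 0.1235]
tcp_rot: [0.772, 0.542, -0.271, 0.192]
force: [-0.3, -0.8, 0.0]
grip_width: 0.008
gripper_force: 0.0
t 4.78 rel stand mm [ 0.4 64.7 23.5] tool y [1. 0. 0.] z [ 0.01 -0.63 -0.78] F [-0.3 -0.8  0. ] q [ 0.45  0.87  0.87 -0.48  1.89  0.76] w 0.01
```

View pics/s2c.png

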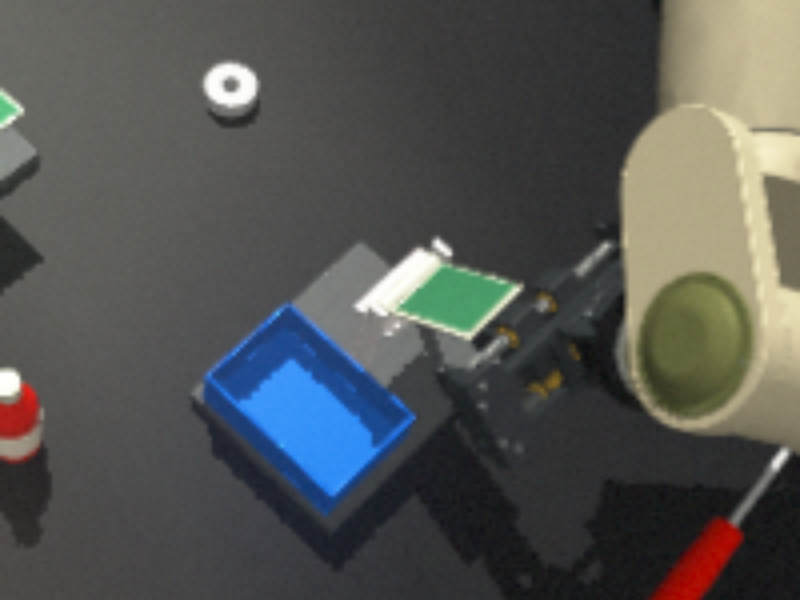

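The flag's green face is tilting up with the fingers below it (crop px ~470,300); continuing the arc.

```bash
python3 -m jog '{"slide":[[-0.9,0,0],[-0.9,0,0],[-0.9,0,0],[-1.15,0,0.45],[-1.15,0,0.45],[-1.15,0,0.45],[-0.8,0,0.55],[-0.8,0,0.55],[-0.8,0,0.55],[0,0,0]],"turn":[[0,0,0],[0,0,0],[0,0,0],[0,0,0],[0,0,0],[0,0,0],[0,0,0],[0,0,0],[0,0,0],[0,0,0]],"fingers":[0,0,0,0,0,0,0,0,0,0]}'
python3 -c "from h import *;rep()"
```

```text
clock: 5.67
position: [0.5324, 0.1967, 0.1515]
tcp_rot: [0.771, 0.542, -0.273, 0.192]
force: [0.9, -0.5, 0.5]
grip_width: 0.004
gripper_force: 0.0
t 5.67 rel stand mm [  0.2 -22.6  51.5] tool y [ 1.  0. -0.] z [ 0.   -0.63 -0.78] F [ 0.9 -0.5  0.5] q [ 0.36  0.72  1.1  -0.51  1.77  0.72] w 0.0
```

```bash
python3 -m jog '{"slide":[[-0.7,0,0.75],[-0.7,0,0.75],[0,0,0],[0,0,0],[0,0,0],[0,0,0],[0,0,0],[-0.65,0,1.25],[-0.65,0,1.25],[0,0,0]],"turn":[[0,0,0],[0,0,0],[0,6,0],[0,6,0],[0,6,0],[0,6,0],[0,6,0],[0,0,0],[0,0,0],[0,0,0]],"fingers":[0,0,0,0,0,0,0,0,0,0]}'
python3 - <<'E'
from h import *
rep(); b=save('scene','s3'); cv2.imwrite('pics/s3c.png',cv2.resize(b[150:310,220:420],(800,640))[:600,:,::-1])
E
```

```text
clock: 6.5
position: [0.5193, 0.1621, 0.124]
tcp_rot: [0.816, 0.573, -0.066, 0.045]
force: [-0.0, -0.4, -0.5]
grip_width: 0.009
gripper_force: 0.0
t 6.5 rel stand mm [ -0.3 -59.6  24. ] tool y [ 1.  0. -0.] z [-0.   -0.16 -0.99] F [-0.  -0.4 -0.5] q [ 0.15  0.52  1.42 -0.14  1.28  0.54] w 0.01
```

View pics/s3c.png

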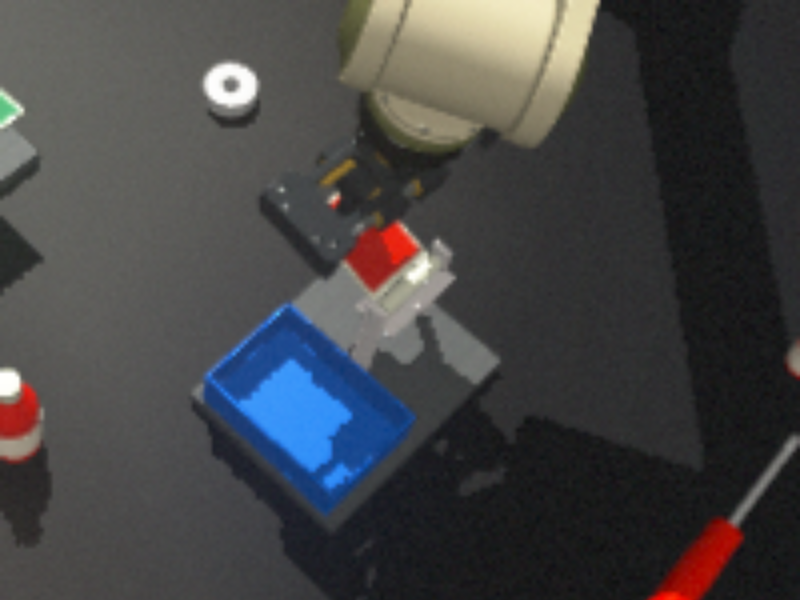

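The red face shows (crop px ~385,255), over past upright. Now pressing it down gently.

```bash
python3 -m jog '{"slide":[[0,0,0.5],[0,0,0.5],[0,0,0.5],[0,0,0.3],[0,0,0.2],[0,0,0]],"turn":[[0,0,0],[0,0,0],[0,0,0],[0,0,0],[0,0,0],[0,0,0]],"fingers":[0,0,0,0,0,0]}'
python3 -c "from h import *;rep()"
```

```text
clock: 7.05
position: [0.5192, 0.1605, 0.105]
tcp_rot: [0.815, 0.574, -0.065, 0.045]
force: [0.1, -0.2, -0.5]
grip_width: 0.006
gripper_force: 0.0
t 7.05 rel stand mm [  0.1 -61.1   5. ] tool y [ 1.  0. -0.] z [-0.   -0.16 -0.99] F [ 0.1 -0.2 -0.5] q [ 0.15  0.54  1.45 -0.15  1.23  0.55] w 0.01
```

```bash
python3 -m jog '{"slide":[[0,0,0.1],[0,0,0.1],[0,0,0]],"turn":[[0,0,0],[0,0,0],[0,0,0]],"fingers":[0,0,0]}';python3 -m jog '{"slide":[[0,0,0.1],[0,0,0]],"turn":[[0,0,0],[0,0,0]],"fingers":[0,0]}'
```

```text
clock: 7.3
position: [0.5194, 0.1603, 0.1037]
tcp_rot: [0.815, 0.574, -0.064, 0.045]
force: [-0.3, 0.3, 0.8]
grip_width: 0.01
gripper_force: 0.8
clock: 7.47
position: [0.5195, 0.1602, 0.1033]
tcp_rot: [0.815, 0.574, -0.064, 0.045]
force: [-2.0, 1.7, 7.2]
grip_width: 0.006
gripper_force: 3.5
```

Firm contact (7 N) at the stop. Retreating and checking.

```bash
python3 -m jog '{"slide":[[0,0,-0.5],[0,0,-2],[0,0,-3],[0,0,-3],[-2,-2,-2],[-3,-3,0],[-3,-3,0],[-3,-3,0],[0,0,0]],"turn":[[0,0,0],[0,0,0],[0,0,0],[0,0,0],[0,0,0],[0,0,0],[0,0,0],[0,0,0],[0,0,0]],"fingers":[0,0,0,0,0,0,0,0,0]}'
python3 - <<'E'
from h import *
rep(); b=save('scene','s4'); save('top','t4'); cv2.imwrite('pics/s4c.png',cv2.resize(b[100:310,150:430],(800,600))[:,:,::-1])
for cam in('top','scene'):
  for l in ['empty_flag_hinge','empty_flag_edge','empty_stand']:
    print(cam,l,[(np.round(toworld(cam,d['point']),3).tolist(),round(d['confidence'],2)) for d in finder.landmark_of(cam,l)[:2]])
E
```

```text
clock: 8.22
position: [0.3805, 0.11, 0.2237]
tcp_rot: [0.815, 0.573, -0.066, 0.045]
force: [0.4, 0.8, 0.2]
grip_width: 0.007
gripper_force: 0.0
t 8.22 rel stand mm [-112.9 -156.   123.7] tool y [ 1.  0. -0.] z [-0.   -0.16 -0.99] F [0.4 0.8 0.2] q [ 0.07  0.17  1.66 -0.15  1.38  0.45] w 0.01
top empty_flag_hinge [([0.543, 0.216, 0.098], 0.74)]
top empty_flag_edge [([0.517, 0.135, 0.096], 0.72)]
top empty_stand [([0.588, 0.202, -0.003], 0.9)]
scene empty_flag_hinge [([0.543, 0.217, 0.098], 0.98)]
scene empty_flag_edge [([0.516, 0.136, 0.101], 0.61), ([0.579, -0.118, 0.104], 0.36)]
scene empty_stand [([0.586, 0.203, 0.003], 0.62)]
```

View pics/s4c.png

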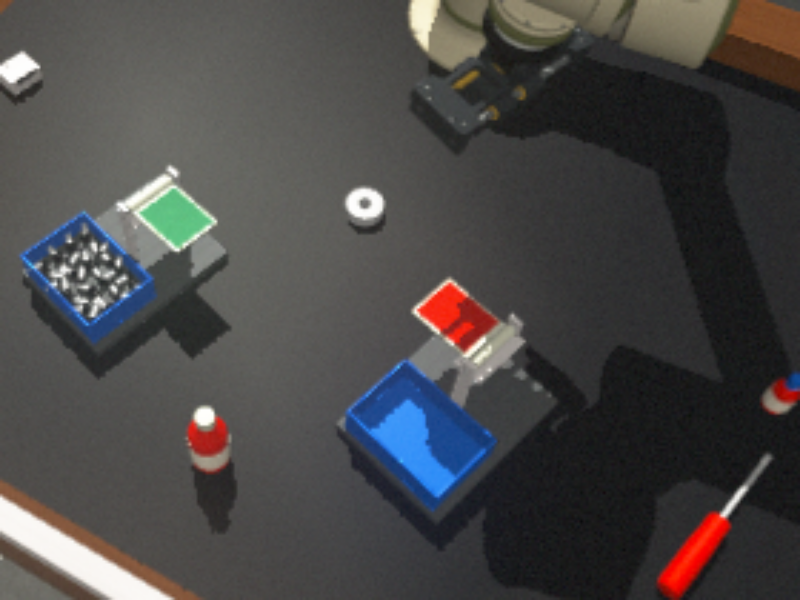

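The empty tray's flag lies flat with red up (crop px ~455,315, edge at z ≈ 0.10). The other flag is still green, the stands are in place, and the arm is clear.

```bash
python3 -c "from h import *;print(manip.hand_in())"
```

```text
the job is handed in; nothing more can be done
None
```

I pushed the empty tray's flag over and it lies flat with its red face up; the stocked tray's flag is still green, nothing else in the pictures appeared to have moved, and the job is handed in at about 8.5 s of the 38 s allowed (no verdict was returned).

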